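Rack the sample bushings for washing in turning order

ROBOT

A 6-joint arm with a two-finger parallel gripper is mounted at the origin on a cart in front of the work surface, level with it; the furniture and walls round the work are solid. World frame = base frame: x ahead of the robot, y to its left, z up, the work surface at z = 0. Lengths are in m, angles in degrees, forces in N, time in s.
With the tool pointing down it reaches from about 0.25 to 0.725 m from the base axis. Payload 9.7 kg.
Tool frame: the origin (TCP) lies at the very end of the fingers, on their centre line; the grasp point (between the pads) lies 19 mm behind it; z points along the fingers, y is the line along which they close (so a half turn about z gives the same grasp; the last joint's range is limited). The gripper opens to 85 mm and grips with 20 to 120 N. Pads are 22 mm wide; open, the fingers measure 114 mm over their backs; the gripper's body (76 mm by 85 mm) begins 54 mm behind the grasp point. The pads swing forward as they close: fully open they stand 13 mm farther back than shut.
Start: joints at [-63.827, 4.979, 10.078, 95.1, 0, 90], TCP at [0.243, -0.494, 0.231] pointing down, gripper open.
Joint ranges: [-179.16, 179.16], [-48.56, 103.87], [-65.8, 70.77], [-126.05, 130.52], [-82.76, 87.17], [-180, 180]. Speed limits (degrees/s): [127.2, 127.2, 147.25, 180, 180, 180].

INTERFACE

Orientations are given as [roll, pitch, yaw] about the fixed x, y, z axes, in that order (R = Rz(yaw) Ry(pitch) Rx(roll)).
In Python, from workcell import bot, viewer, finder gives the robot as it stands. The module is installed in compiled form; this text tells all that it offers.
- The arm moves only by the shell command python3 -m inch 'ROWS' [FORCE]. ROWS is JSON, a list that holds one entry, the list of rows, each a list of 7 numbers: the opening in per cent of the stroke, from 0 (shut) to 100 (fully open), then the shift along the tool's x, y, z in mm, then the turn, a rotation vector about the tool's x, y, z in degrees. In form: [[[grip, tx, ty, tz, ax, ay, az], ...]]. A call has 1 to 8 rows; each row shifts and turns the commanded pose from where the row before left it, along the tool's axes as they then stand; what a row does not reach is not made up. A row lasts 1/8 s, in which the tool goes at most 62.5 mm and 10.7 degrees, less where a joint would pass 70% of its speed; a pose out of reach is approached as far as the arm can. A call with a gripper value outside its range is refused whole. The fingers move at their own pace and stop on an object; FORCE is the grip in N (left out, the last holds). Time passes only in rows, so rows that do not move let the fingers close. It gives the time, the measured TCP pose, the force, the opening and the grip force at its end, in the units of the state.
- bot.get_obs(): the state, without advancing time (a new reading comes with each control period).
- viewer.camera(name): name is "side" or "top" or "wrist"; returns a dict with "pixels" (400x640x3 uint8, red, green, blue), "vfov" (degrees; the focal length in pixels is half the picture's height over the tangent of half this angle, whatever the lens; pixels are square), "cx", "cy" (the principal point, pixels), "R" (3x3) and "t" (3): a world point X has camera coordinates R X + t. Camera axes: x right, y down, z forward; pixel columns grow to the right and rows downward; lengths in m; the calibration is good to about 2 mm. The wrist camera is an equidistant fisheye: a pixel r from the principal point sees the ray r / f radians off the axis. A picture is of the moment at which its call begins. There is no depth.
- bot.job_done(): hands the job in; it is judged then, once.
Trained networks look in the newest picture that a camera, given by its name, has taken for a name from the list of things; names that differ only in an ending like _2 or _b are one class to them, and where a whole thing is asked for, a point or a joint stands for the part that bears it (a point fixed in the world has none). Each returns a list of dicts, best first, with "conf" (0 to 1); they miss things now and then, are a little off and sometimes report something else, mostly with a low value. They report only what shows in the picture. A call takes as long as a camera call.
- finder.outline_of(camera, thing): "pixels" (400x640 bool, what is visible of it) and "extent" ([centre column, centre row, width, height] in pixels, round what is visible of it).
- finder.mark_of(camera, thing): "position" ([column, row] in pixels: a listed point, or the origin of a listed thing).
The state is a dict: "time": time; "q": joint angles; "qd": joint speeds; "joint_efforts": joint torques, N m; "ee_pos": TCP position; "tcp_rot": TCP orientation; "wrist_force": force on the tool from outside, world axes, zero at the start; "torque": the same for the moment, N m; "opening": finger opening in m; "grasp_force": force on a finger pad.
Only numpy, scipy, OpenCV 4.12 (cv2) and the standard library are available. Lean on these libraries where they do the work, as an engineer would, in place of code of your own. Each camera call takes 0.05 s, during which the arm holds its last target. There are 200 camera calls.

TASK

The four paint-marked bushings stand on the wooden rack in the order in which they were turned, counted from the rack's red end. Put them over the posts of the steel washing rack in the same order counted from that rack's own red end (first to first, last to last), each fully down on the deck and let go. Set them down without dropping or knocking over any of them.

Things in the scene. Friction and masses are not known exactly. Their poses are not given: they have to be found in the camera images.
- bushing_blue_mid (a point): turned steel bushing with a blue paint band round its top end (the top 14 mm and the rim): an upright tube 52 mm in outer diameter, 42 mm bore, 75 mm tall, 0.18 kg, loose. The point is its centre, 37.5 mm above its foot; its z axis is the tube's axis.
- bushing_yellow_mid (a point): turned steel bushing with a yellow paint band round its top end (the top 14 mm and the rim): an upright tube 52 mm in outer diameter, 42 mm bore, 75 mm tall, 0.18 kg, loose. The point is its centre, 37.5 mm above its foot; its z axis is the tube's axis.
- bushing_green_mid (a point): turned steel bushing with a green paint band round its top end (the top 14 mm and the rim): an upright tube 52 mm in outer diameter, 42 mm bore, 75 mm tall, 0.18 kg, loose. The point is its centre, 37.5 mm above its foot; its z axis is the tube's axis.
- bushing_black_mid (a point): turned steel bushing with a black paint band round its top end (the top 14 mm and the rim): an upright tube 52 mm in outer diameter, 42 mm bore, 75 mm tall, 0.18 kg, loose. The point is its centre, 37.5 mm above its foot; its z axis is the tube's axis.
- dowel_blue: the fixed wooden dowel of the wooden rack on which the blue bushing stands at the start (the four dowels look alike): 55 mm tall, 26 mm thick with a 33 mm collar 4 mm high at its foot, tapering over its top 21 mm to a 12 mm tip. Origin: centre of its foot, on the rack's board; z up.
- dowel_yellow: the fixed wooden dowel of the wooden rack on which the yellow bushing stands at the start (the four dowels look alike): 55 mm tall, 26 mm thick with a 33 mm collar 4 mm high at its foot, tapering over its top 21 mm to a 12 mm tip. Origin: centre of its foot, on the rack's board; z up.
- dowel_green: the fixed wooden dowel of the wooden rack on which the green bushing stands at the start (the four dowels look alike): 55 mm tall, 26 mm thick with a 33 mm collar 4 mm high at its foot, tapering over its top 21 mm to a 12 mm tip. Origin: centre of its foot, on the rack's board; z up.
- dowel_black: the fixed wooden dowel of the wooden rack on which the black bushing stands at the start (the four dowels look alike): 55 mm tall, 26 mm thick with a 33 mm collar 4 mm high at its foot, tapering over its top 21 mm to a 12 mm tip. Origin: centre of its foot, on the rack's board; z up.
- wood_rack: wooden rack with the bushings: fixed beech board 86 x 310 mm, top 20 mm above the bench; the last 22 mm at one end are painted red. Origin under its middle, at bench height; y along the row, red end at -y. Four dowels stand at y = -117 (first place), -39, +39, +117 mm, x = 0.
- wash_rack: fixed steel washing rack, empty: tray 84 x 300 mm, deck 20 mm above the bench, wire handle 34 mm high at each end; one handle and the deck beside it are red. Origin under its middle, at bench height; y along the row, red end at -y. White posts, 55 mm tall, 26 mm thick, 12 mm tip, at y = -117 (first place), -39, +39, +117 mm, x = 0. A bushing fully down has its centre 57.5 mm above the bench.

How it is judged (in metres and radians):
At the end, for the whole second after the job is handed in: Each bushing stands over the washing-rack post whose place from the red end equals that of its start dowel: within 12 mm of the post along and across the row, centre under 62.5 mm above the bench, upright within 6 degrees, at rest, untouched by the fingers (((y of dowel_blue in the frame of wood_rack between -0.147 and -0.087 m and y of bushing_blue_mid in the frame of wash_rack between -0.129 and -0.105 m) or (y of dowel_blue in the frame of wood_rack between -0.069 and -0.009 m and y of bushing_blue_mid in the frame of wash_rack between -0.051 and -0.027 m) or (y of dowel_blue in the frame of wood_rack between 0.009 and 0.069 m and y of bushing_blue_mid in the frame of wash_rack between 0.027 and 0.051 m) or (y of dowel_blue in the frame of wood_rack between 0.087 and 0.147 m and y of bushing_blue_mid in the frame of wash_rack between 0.105 and 0.129 m)) and x of bushing_blue_mid in the frame of wash_rack between -0.012 and 0.012 m and z of each of bushing_blue_mid, bushing_yellow_mid, bushing_green_mid, bushing_black_mid in the frame of wash_rack below 0.0625 m and angle between each of bushing_blue_mid, bushing_yellow_mid, bushing_green_mid, bushing_black_mid's own z axis and vertical below 0.1 rad and linear speed of each of bushing_blue, bushing_yellow, bushing_green, bushing_black below 0.02 m/s and contact force between the fingers and bushing_blue below 0.1 N and ((y of dowel_yellow in the frame of wood_rack between -0.147 and -0.087 m and y of bushing_yellow_mid in the frame of wash_rack between -0.129 and -0.105 m) or (y of dowel_yellow in the frame of wood_rack between -0.069 and -0.009 m and y of bushing_yellow_mid in the frame of wash_rack between -0.051 and -0.027 m) or (y of dowel_yellow in the frame of wood_rack between 0.009 and 0.069 m and y of bushing_yellow_mid in the frame of wash_rack between 0.027 and 0.051 m) or (y of dowel_yellow in the frame of wood_rack between 0.087 and 0.147 m and y of bushing_yellow_mid in the frame of wash_rack between 0.105 and 0.129 m)) and x of bushing_yellow_mid in the frame of wash_rack between -0.012 and 0.012 m and contact force between the fingers and bushing_yellow below 0.1 N and ((y of dowel_green in the frame of wood_rack between -0.147 and -0.087 m and y of bushing_green_mid in the frame of wash_rack between -0.129 and -0.105 m) or (y of dowel_green in the frame of wood_rack between -0.069 and -0.009 m and y of bushing_green_mid in the frame of wash_rack between -0.051 and -0.027 m) or (y of dowel_green in the frame of wood_rack between 0.009 and 0.069 m and y of bushing_green_mid in the frame of wash_rack between 0.027 and 0.051 m) or (y of dowel_green in the frame of wood_rack between 0.087 and 0.147 m and y of bushing_green_mid in the frame of wash_rack between 0.105 and 0.129 m)) and x of bushing_green_mid in the frame of wash_rack between -0.012 and 0.012 m and contact force between the fingers and bushing_green below 0.1 N and ((y of dowel_black in the frame of wood_rack between -0.147 and -0.087 m and y of bushing_black_mid in the frame of wash_rack between -0.129 and -0.105 m) or (y of dowel_black in the frame of wood_rack between -0.069 and -0.009 m and y of bushing_black_mid in the frame of wash_rack between -0.051 and -0.027 m) or (y of dowel_black in the frame of wood_rack between 0.009 and 0.069 m and y of bushing_black_mid in the frame of wash_rack between 0.027 and 0.051 m) or (y of dowel_black in the frame of wood_rack between 0.087 and 0.147 m and y of bushing_black_mid in the frame of wash_rack between 0.105 and 0.129 m)) and x of bushing_black_mid in the frame of wash_rack between -0.012 and 0.012 m and contact force between the fingers and bushing_black below 0.1 N).
It fails at once if a bushing is knocked over (tipped by more than 40 degrees) (angle between any of bushing_blue_mid, bushing_yellow_mid, bushing_green_mid, bushing_black_mid's own z axis and vertical above 0.7 rad).
It fails at once if a bushing is dropped (it moves faster than 0.7 m/s with no finger on it) ((linear speed of bushing_blue above 0.7 m/s and contact force between the fingers and bushing_blue below 0.1 N) or (linear speed of bushing_yellow above 0.7 m/s and contact force between the fingers and bushing_yellow below 0.1 N) or (linear speed of bushing_green above 0.7 m/s and contact force between the fingers and bushing_green below 0.1 N) or (linear speed of bushing_black above 0.7 m/s and contact force between the fingers and bushing_black below 0.1 N)).
It also fails if it takes over 106 s, if anything falls off the work surface, if the arm or the gripper's body presses on something with over 40 N, if the wrist force passes 120 N, or if a joint passes its speed limit or range.

## Working session

There is one attempt and no reset: what is moved stays moved. The work goes in short steps, Python scripts to look and compute and a shell command to move; the robot and the scene stay as the last step left them, time stands still between calls to the robot, and variables do not carry over. Pictures are saved under pics/ and viewed, at most 14 in all, crops included, and the job is handed in when it is done.

```bash
mkdir -p pics
cat > h.py <<'E'
import numpy as np, cv2
from workcell import bot, viewer, finder
def cam(n): 
    c=viewer.camera(n); c['R']=np.array(c['R']);c['t']=np.array(c['t']);c['f']=200/np.tan(np.radians(c['vfov'])/2);return c
def save(c,fn): cv2.imwrite('pics/'+fn,c['pixels'][:,:,::-1])
def ray(c,p,fish=False):
    u=(np.array(p,float)-[c['cx'],c['cy']])/c['f']
    if fish:
        r=np.hypot(*u); d=np.r_[u/max(r,1e-9)*np.sin(r),np.cos(r)]
    else: d=np.r_[u,1]
    return -c['R'].T@c['t'], c['R'].T@d
def atz(c,p,z,fish=False):
    o,d=ray(c,p,fish); return o+d*(z-o[2])/d[2]
def proj(c,X,fish=False):
    x=c['R']@np.array(X)+c['t']
    if fish:
        th=np.arctan2(np.hypot(x[0],x[1]),x[2]); k=th/max(np.hypot(x[0],x[1]),1e-9); return np.array([c['cx'],c['cy']])+c['f']*k*x[:2]
    return np.array([c['cx'],c['cy']])+c['f']*x[:2]/x[2]
Z=dict(blue=.0575,yellow=.0575,green=.0575,black=.0575)
E
python3 - <<'E'
from h import *
np.set_printoptions(precision=4,suppress=True)
for n in ['top','side']:
    c=cam(n); save(c,n+'0.png'); print(n,-c['R'].T@c['t'],c['vfov'])
    for t in ['bushing_%s_mid'%k for k in Z]+['wood_rack','wash_rack']:
        m=finder.mark_of(n,t)[:2]
        for a in m: print(t,round(a['conf'],2),np.round(a['position']),atz(c,a['position'],.0575 if 'bush' in t else 0)[:2])
print(bot.get_obs())
E
```

```text
top [ 0.4502 -0.0232  0.9181] 57.37466753138905
bushing_blue_mid 0.66 [410. 183.] [ 0.5528 -0.2299]
bushing_yellow_mid 0.51 [371. 238.] [ 0.4229 -0.1387]
bushing_yellow_mid 0.18 [407. 185.] [ 0.547  -0.2233]
bushing_green_mid 0.73 [390. 211.] [ 0.486  -0.1841]
bushing_black_mid 0.52 [422. 158.] [ 0.6124 -0.2599]
bushing_black_mid 0.4 [390. 209.] [ 0.4901 -0.1843]
wood_rack 0.73 [398. 197.] [ 0.5221 -0.2152]
wash_rack 0.96 [226. 193.] [0.5288 0.22  ]
wash_rack 0.46 [405. 186.] [ 0.5516 -0.2333]
side [0.5165 0.7897 0.7398] 53.62434169005345
bushing_blue_mid 0.8 [310. 164.] [ 0.5612 -0.2303]
bushing_yellow_mid 0.7 [359. 184.] [ 0.4176 -0.1264]
bushing_green_mid 0.76 [331. 174.] [ 0.4982 -0.1745]
bushing_black_mid 0.92 [291. 160.] [ 0.6221 -0.2544]
wood_rack 0.77 [325. 181.] [ 0.5154 -0.2203]
wash_rack 0.67 [316. 288.] [0.536  0.2023]
{'time': 0.7, 'q': array([-63.8265,   4.9779,  10.0788,  95.101 ,   0.    ,  90.0013]), 'qd': array([-0.0886, -0.0311,  0.0463, -0.1175, -0.0599,  0.0523]), 'joint_efforts': array([  0.0007, -51.9965,  46.4782,   0.0014,   0.    ,   0.    ]), 'ee_pos': array([ 0.2426, -0.4936,  0.2313]), 'tcp_rot': array([-179.9999,   -0.    ,   26.1723]), 'wrist_force': array([ 0.2104, -0.2699,  0.3297]), 'torque': array([0.0282, 0.0321, 0.0156]), 'grasp_force': 0.0, 'opening': 0.08527792202672528}
```

View pics/top0.png

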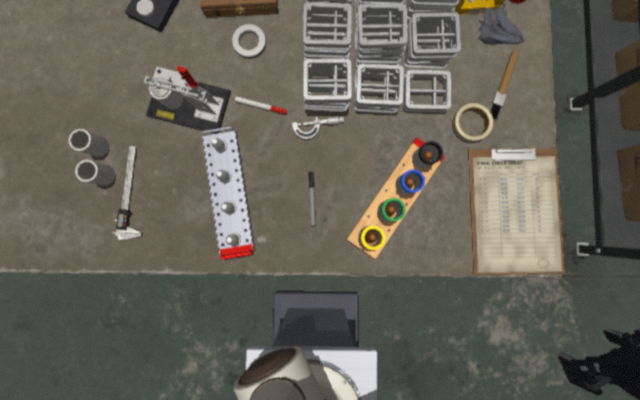

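View pics/side0.png

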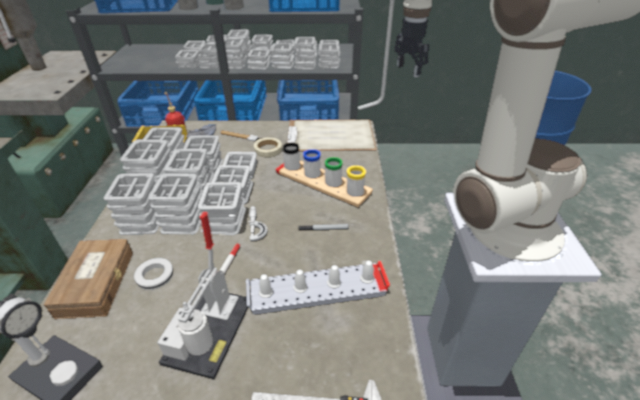

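Top view: the wooden rack's red end is far away (430,150). From there the order is black (430,153), blue (411,181), green (393,210), yellow (373,237). The wash rack's red end is the near one (237,252), with posts at about (233,240), (228,207), (223,175) and (218,145). The side view agrees. I'll move over the wooden rack.

```bash
python3 -m inch '[[[100,47,-17,0,0,0,0],[100,47,-17,0,0,0,0],[100,47,-17,0,0,0,0],[100,47,-17,0,0,0,0],[100,47,-17,0,0,0,0],[100,47,-17,0,0,0,0],[100,47,-17,0,0,0,0],[100,47,-17,0,0,0,0]]]' 60
```

```text
time: 1.7
ee_pos: [0.5211, -0.2044, 0.2314]
tcp_rot: [180.0, -0.0, 26.2]
wrist_force: [0.7, -0.7, 0.3]
opening: 0.0854
grasp_force: 0.0
```

```bash
python3 -m inch '[[[100,0,0,0,0,0,10],[100,0,0,0,0,0,10],[100,0,0,0,0,0,10],[100,0,0,0,0,0,10],[100,0,0,0,0,0,10],[100,0,0,0,0,0,8.5],[100,0,0,0,0,0,0]]]'
python3 - <<'E'
from h import *
c=cam('wrist'); save(c,'w0.png'); print(-c['R'].T@c['t'],c['vfov'],c['R'])
for t in ['bushing_%s_mid'%k for k in Z]+['wood_rack']:
    for a in finder.mark_of('wrist',t)[:1]: print(t,round(a['conf'],2),np.round(a['position']),atz(c,a['position'],.0575 if 'bush' in t else 0,True)[:2])
print({k:bot.get_obs()[k] for k in('time','ee_pos','tcp_rot','q')})
E
```

```text
time: 2.58
ee_pos: [0.4964, -0.2524, 0.2313]
tcp_rot: [-177.8, 0.1, -28.0]
wrist_force: [0.4, 0.6, -0.6]
opening: 0.0853
grasp_force: 0.0
[ 0.55555737 -0.29009593  0.37256185] 65.70646984690485 [[-0.46977884 -0.882008   -0.03700983]
 [-0.85439916  0.44372816  0.27038381]
 [-0.22205838  0.15864176 -0.96204099]]
bushing_blue_mid 0.55 [278. 143.] [ 0.55380148 -0.22905981]
bushing_yellow_mid 0.84 [266. 271.] [ 0.43208404 -0.1417179 ]
bushing_green_mid 0.73 [270. 207.] [ 0.49765327 -0.18660496]
bushing_black_mid 0.55 [280.  62.] [ 0.62599607 -0.2714867 ]
wood_rack 0.89 [283. 167.] [ 0.52365253 -0.20929275]
{'time': 2.875, 'ee_pos': array([ 0.4976918 , -0.24993674,  0.23129425]), 'tcp_rot': array([-1.77834780e+02,  1.22973111e-01, -2.77189260e+01]), 'q': array([-27.77319924,   6.0544854 ,  11.21670586,  95.28724549,
         2.16510209, 179.94568807])}
```

View pics/w0.png

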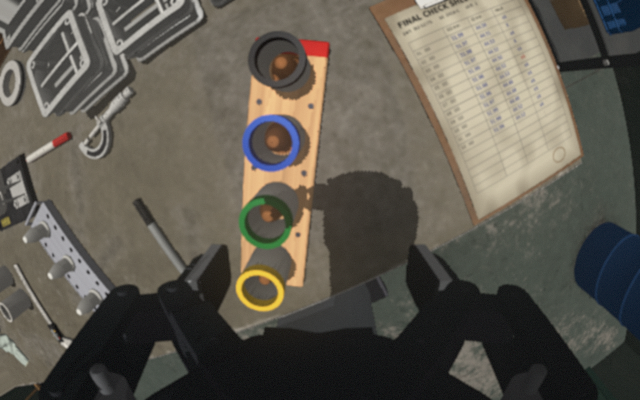

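The wrist view shows the rings black (278,60), blue (272,143), green (266,222) and yellow (261,290), with the red end at the top. Joint 6 is at its limit, so I'll use the other half-turn (yaw about 148).

```bash
cat >> h.py <<'E'
from scipy.spatial.transform import Rotation as Ro
def plan(*targets):
    """targets (x,y,z,yaw): shift then turn from the measured pose, in tool axes"""
    o=bot.get_obs(); p=np.array(o['ee_pos']); R=Ro.from_euler('xyz',o['tcp_rot'],degrees=True)
    print('t',round(o['time'],2),'pos',np.round(p,4),'rot',np.round(o['tcp_rot'],1),'F',np.round(o['wrist_force'],1),'open',round(o['opening'],4),'gf',o['grasp_force'])
    for x,y,z,w in targets:
        G=Ro.from_euler('xyz',[180,0,w],degrees=True)
        d=R.inv().apply(np.array([x,y,z])-p)*1e3
        print(' shift',np.round(d,1),'len',round(np.linalg.norm(d)),'turn',np.round((R.inv()*G).as_rotvec(degrees=True),1))
        p=np.array([x,y,z]);R=G
E
python3 - <<'E'
from h import *
np.set_printoptions(suppress=True,precision=4)
c=cam('top')
# rings: dark/colour segmentation inside 22px windows
im=c['pixels'].astype(int); hsv=cv2.cvtColor(c['pixels'],cv2.COLOR_RGB2HSV)
P={}
rg={'black':((0,0,0),(180,255,60)),'blue':((105,120,80),(130,255,255)),'green':((45,100,60),(80,255,255)),'yellow':((22,150,140),(35,255,255))}
for k,(u,v) in dict(black=(430,153),blue=(411,181),green=(393,210),yellow=(373,237)).items():
    m=cv2.inRange(hsv,*map(np.array,rg[k])); w=np.zeros_like(m); cv2.circle(w,(u,v),16,255,-1); pts=cv2.findNonZero(m&w)
    (ce,r)=cv2.minEnclosingCircle(pts); P[k]=atz(c,ce,.095); print('top',k,ce,r,P[k][:2])
A=np.array([P[k][:2] for k in('black','blue','green','yellow')])
s=np.array([-117,-39,39,117])/1e3
d=(A*s[:,None]).sum(0)/(s**2).sum(); print('pitch',np.hypot(*d),'ang',np.degrees(np.arctan2(d[1],d[0])),'mean',A.mean(0))
B=np.array([atz(c,p,.072)[:2] for p in[(233,240),(228,207),(223,175),(218,145)]])
print(B); d=(B*s[:,None]).sum(0)/(s**2).sum(); print('wash',np.hypot(*d),'ang',np.degrees(np.arctan2(d[1],d[0])),'mean',B.mean(0))
plan((.5,-.25,.2313,148))
E
```

```text
top black (429.6363525390625, 152.52272033691406) 11.897236824035645 [ 0.6179 -0.2676]
top blue (411.92132568359375, 180.51014709472656) 11.855515480041504 [ 0.5533 -0.2265]
top green (392.9883728027344, 209.89535522460938) 12.137371063232422 [ 0.4863 -0.1831]
top yellow (372.5, 237.5) 12.349188804626465 [ 0.4242 -0.1368]
pitch 1.001392412469648 ang 146.0960505967761 mean [ 0.5204 -0.2035]
[[0.4149 0.1809]
 [0.4908 0.1946]
 [0.5655 0.2085]
 [0.6364 0.2224]]
wash 0.9638221117326208 ang 10.595888286638896 mean [0.5269 0.2016]
t 2.92 pos [ 0.4977 -0.25    0.2313] rot [-177.8    0.1  -27.7] F [-0.4  0.7  0.5] open 0.0857 gf 0.0
 shift [ 2.1 -1.1  0. ] len 2 turn [  -0.3   -3.3 -175.7]
```

```bash
python3 -m inch '[[[100,0,0,0,-2.2,-0.1,0],[100,0,0,0,0,0,-10.2],[100,0,0,0,0,0,-10.2],[100,0,0,0,0,0,-10.2],[100,0,0,0,0,0,-10.2],[100,0,0,0,0,0,-10.2],[100,0,0,0,0,0,-10.2],[100,0,0,0,0,0,-10.2]]]';python3 -m inch '[[[100,0,0,0,0,0,-10.2],[100,0,0,0,0,0,-10.2],[100,0,0,0,0,0,-10.2],[100,0,0,0,0,0,-10.2],[100,0,0,0,0,0,-10.2],[100,0,0,0,0,0,-10.2],[100,0,0,0,0,0,-10.2],[100,0,0,0,0,0,-10.2]]]';python3 -m inch '[[[100,0,0,0,0,0,-10.2],[100,0,0,0,0,0,0]]]'
python3 -c "
from h import *
plan((.618,-.2675,.15,146.1),(.618,-.2675,.061,146.1))"
```

```text
time: 3.92
ee_pos: [0.495, -0.2552, 0.2313]
tcp_rot: [-179.8, -0.0, 44.5]
wrist_force: [-0.0, 0.1, 0.7]
opening: 0.0853
grasp_force: 0.0
time: 4.92
ee_pos: [0.495, -0.2552, 0.2313]
tcp_rot: [-180.0, -0.3, 126.1]
wrist_force: [-0.1, 0.0, -0.1]
opening: 0.0856
grasp_force: 0.0
time: 5.18
ee_pos: [0.495, -0.2552, 0.2313]
tcp_rot: [179.9, -0.3, 135.9]
wrist_force: [0.2, -1.1, 0.6]
opening: 0.0854
grasp_force: 0.0
t 5.17 pos [ 0.495  -0.2552  0.2313] rot [179.9  -0.3 135.9] F [ 0.2 -1.1  0.6] open 0.0854 gf 0.0
 shift [-97.2  76.7  81. ] len 148 turn [  0.1  -0.2 -10.2]
 shift [ 0. -0. 89.] len 89 turn [0. 0. 0.]
```

```bash
python3 -m inch '[[[100,0,0,0,0.1,-0.2,-10.2],[100,-36.5,19.5,10,0,0,0],[100,-36.5,19.5,15,0,0,0],[100,-36,19.5,15,0,0,0],[100,0,0,35,0,0,0],[100,0,0,0,0,0,0]]]'
python3 - <<'E'
from h import *
c=cam('wrist'); save(c,'w1.png')
print(proj(c,(.618,-.2675,.095),True))
plan((.618,-.2675,.061,146.1))
E
```

```text
time: 5.92
ee_pos: [0.6169, -0.2667, 0.1527]
tcp_rot: [-179.9, -0.4, 145.9]
wrist_force: [-1.5, 0.6, 0.4]
opening: 0.0856
grasp_force: 0.0
[318.07750515 215.35701173]
t 5.97 pos [ 0.6173 -0.2671  0.1554] rot [-180.    -0.2  145.9] F [0.3 0.1 1.2] open 0.0856 gf 0.0
 shift [-1.1  0.1 94.4] len 94 turn [-0.  -0.2 -0.2]
```

View pics/w1.png

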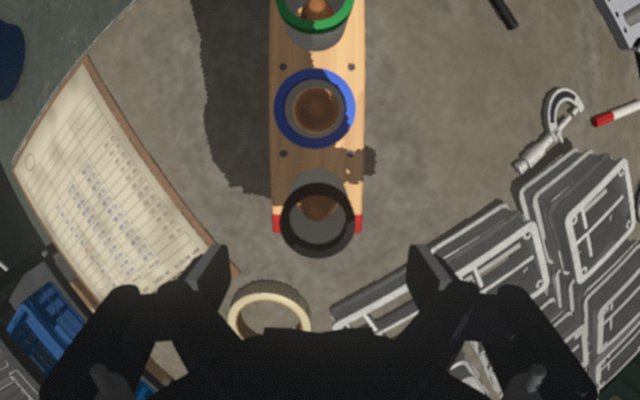

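The black ring is at (317,220), about 3 mm farther toward the red end than predicted, and well between the fingers. I'll descend with a small correction and close.

```bash
python3 -m inch '[[[100,-3.5,0,30,0,-0.2,-0.2],[100,0,0,30,0,0,0],[100,0,0,25,0,0,0],[100,0,0,15,0,0,0],[58,0,0,0,0,0,0],[50,0,0,0,0,0,0],[50,0,0,0,0,0,0],[50,0,0,0,0,0,0]]]' 40;python3 -m inch '[[[50,0,0,0,0,0,0],[50,0,0,0,0,0,0]]]'
```

```text
time: 6.98
ee_pos: [0.6219, -0.2697, 0.0583]
tcp_rot: [179.9, 0.3, 146.3]
wrist_force: [-0.3, 1.5, 6.9]
opening: 0.0511
grasp_force: 41.7
time: 7.22
ee_pos: [0.6218, -0.2697, 0.0583]
tcp_rot: [179.9, 0.3, 146.3]
wrist_force: [-1.3, 0.3, 7.0]
opening: 0.0513
grasp_force: 41.7
```

```bash
python3 -m inch '[[[45,0,0,-20,0,0,0],[45,0,0,-40,0,0,0],[45,0,0,-50,0,0,0],[45,31.2,35.7,-12,0,0,0],[45,31.2,35.7,-10,0,0,0],[45,31.2,35.7,-10,0,0,0],[45,31.2,35.7,-10,0,0,0],[45,31.2,35.7,-10,0,0,0]]]';python3 -m inch '[[[45,31.2,35.7,-10,0,0,0],[45,31.2,35.7,-10,0,0,0],[45,31.2,35.7,0,0,0,0],[45,31.2,35.7,0,0,0,0],[45,31.2,35.7,0,0,0,0],[45,0,0,0,0,0,-8.9],[45,0,0,0,0,0,-8.9],[45,0,0,0,0,0,-8.9]]]';python3 -m inch '[[[45,0,0,0,0,0,-8.9],[45,0,0,0,0,0,-8.9],[45,0,0,0,0,0,0],[45,0,0,0,0,0,0]]]'
python3 - <<'E'
from h import *
c=cam('wrist'); save(c,'w2.png')
B=np.array([.5269,.2016]); d=np.array([np.cos(np.radians(10.6)),np.sin(np.radians(10.6))])
for s in(-.117,-.039,.039,.117): print(proj(c,np.r_[B+s*d,.075],True))
np.savez('w2.npz',**{k:c[k] for k in('R','t','f','cx','cy')})
plan()
E
```

```text
time: 8.22
ee_pos: [0.5896, -0.0328, 0.2198]
tcp_rot: [179.9, 0.2, 146.3]
wrist_force: [0.3, -0.2, -1.6]
opening: 0.0514
grasp_force: 42.3
time: 9.22
ee_pos: [0.5591, 0.2011, 0.2391]
tcp_rot: [-180.0, 0.2, 173.3]
wrist_force: [-0.1, 0.7, -2.0]
opening: 0.051
grasp_force: 42.5
time: 9.72
ee_pos: [0.5593, 0.2009, 0.2384]
tcp_rot: [-179.9, 0.2, -169.4]
wrist_force: [0.0, -0.3, -1.4]
opening: 0.051
grasp_force: 42.5
[326.28564479  31.71824813]
[326.35747622 109.10082144]
[326.07765939 186.9063511 ]
[325.53954473 256.33156883]
t 9.78 pos [0.5593 0.2009 0.2382] rot [-179.9    0.2 -169.4] F [ 0.2  1.2 -3. ] open 0.0512 gf 42.496802290552296
```

View pics/w2.png

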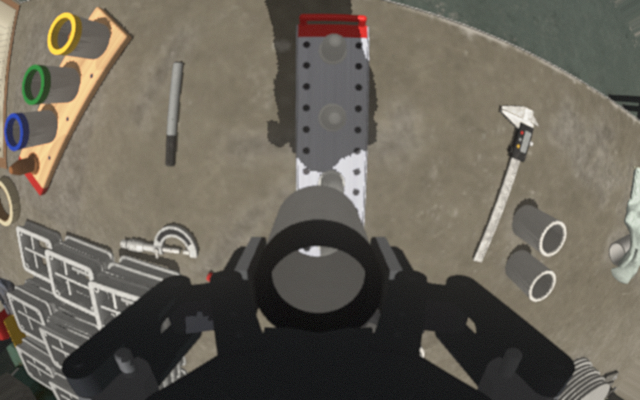

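The wash rack's red handle is at (333,25), post 1 at about (334,46) and post 2 at about (331,116). I'll zoom in for the tips.

Run:
```python
import cv2
a=cv2.imread('pics/w2.png')[0:200,270:400]
a=cv2.convertScaleAbs(a,alpha=1.6,beta=-40)
cv2.imwrite('pics/w2c.png',cv2.resize(a,None,fx=3,fy=3,interpolation=cv2.INTER_CUBIC))
```

```text
(no output)
```

View pics/w2c.png

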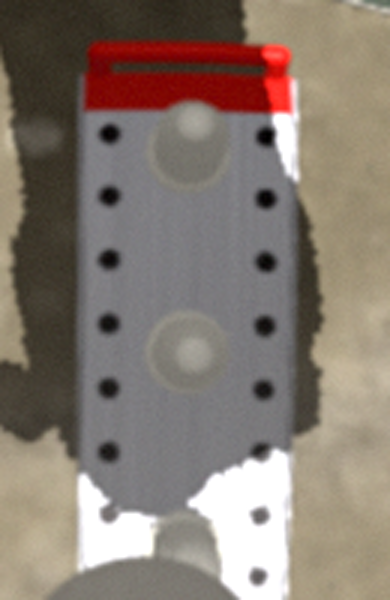

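The crop shows the tips at about (335,41) and (334.3,117.7), and the foot collars at about (333,49.7) and (332.3,117.3).

Run:
```python
from h import *
c=dict(np.load('w2.npz'))
for p,z in [((335,41),.075),((333,49.7),.022),((334.3,117.7),.075),((332.3,117.3),.022),((270+109/3,323/3),.02),((270+265/3,325/3),.02)]: print(p,z,atz(c,p,z,True)[:2].round(4))
for a in finder.mark_of('wrist','wash_rack')[:1]: print(a['conf'],a['position'])
t=cam('top'); print(finder.mark_of('top','wash_rack')[0])
im=t['pixels'][125:265,195:260]
cv2.imwrite('pics/t1c.png',cv2.resize(im[:,:,::-1],None,fx=4,fy=4,interpolation=cv2.INTER_CUBIC))
```

```text
(335, 41) 0.075 [0.4198 0.1901]
(333, 49.7) 0.022 [0.4178 0.1902]
(334.3, 117.7) 0.075 [0.4954 0.2036]
(332.3, 117.3) 0.022 [0.4958 0.204 ]
(306.3333333333333, 107.66666666666667) 0.02 [0.4902 0.1728]
(358.3333333333333, 108.33333333333333) 0.02 [0.4795 0.2316]
0.74 [329.3, 146.6]
{'position': [228.8, 190.2], 'conf': 0.69}
```

Run:
```python
from h import *
c=dict(np.load('w2.npz'))
im=cv2.imread('pics/w2.png',0)
for p in [(320,274),(320,270),(320,278)]: print(atz(c,p,.2749,True)[:2]-[.5593,.2009])
plan((.4188,.1902,.15,-169.8))
```

```text
[-0.00693849 -0.0017179 ]
[-0.00869413 -0.00204987]
[-0.00515663 -0.00138088]
t 9.93 pos [0.5593 0.2008 0.2378] rot [-1.799e+02  1.000e-01 -1.693e+02] F [-0.5 -0.1 -1.9] open 0.0513 gf 42.49659582506865
 shift [140.2  15.7  87.5] len 166 turn [-0.1  0.1  0.5]
```

View pics/t1c.png

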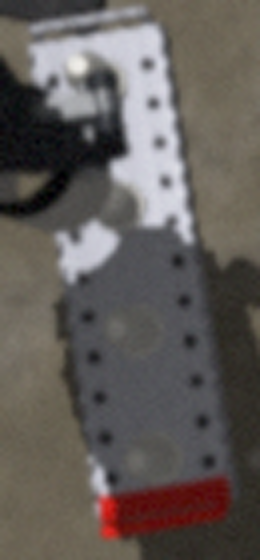

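```bash
python3 -m inch '[[[45,45,5,15,0,0,0],[45,45,5,25,0,0,0],[45,45,6,25,0,0,0.5],[45,0,0,20,0,0,0],[45,0,0,0,0,0,0]]]'
python3 - <<'E'
from h import *
c=cam('top')
for p,z in [((233.75,238),.022),((229.2,239.5),.075)]: print(atz(c,p,z)[:2])
print('pred post1 tip',proj(c,(.4188,.1902,.075)))
w=cam('wrist'); save(w,'w3.png')
plan((.4237,.1911,.13,-169.8),(.4237,.1911,.0585,-169.8))
o=bot.get_obs()['ee_pos']
print('ring pred',proj(w,np.r_[o[:2],o[2]+.0367],True),'5mm x',proj(w,np.r_[o[0]-.0049,o[1]-.0009,o[2]+.0367],True), 'post tip',proj(w,(.4188,.1902,.075),True))
E
```

```text
time: 10.55
ee_pos: [0.423, 0.191, 0.1516]
tcp_rot: [-179.9, 0.1, -169.7]
wrist_force: [-0.7, 0.0, -1.5]
opening: 0.0518
grasp_force: 42.5
[0.41771921 0.19129343]
[0.41613365 0.18894536]
pred post1 tip [228.68676265 238.32538711]
t 10.65 pos [0.4243 0.1914 0.1532] rot [-179.9    0.2 -169.8] F [-0.2  0.4 -1.3] open 0.0514 gf 42.56438468612032
 shift [ 0.7 -0.1 23.2] len 23 turn [-0.1  0.2  0. ]
 shift [ 0.  -0.  71.5] len 72 turn [0. 0. 0.]
ring pred [320.94320851 291.43201106] 5mm x [320.95590459 280.79239898] post tip [319.6386934  198.29505858]
```

View pics/w3.png

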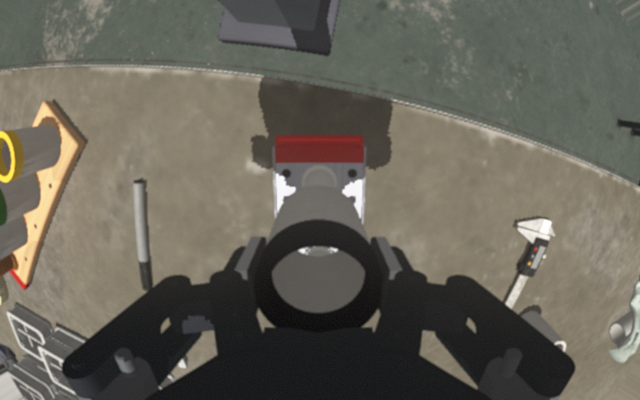

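The ring sits centred at (320,274) between the pads, and the post is at about (320,190), in line ahead of it. The offset is already accounted for, so I'll descend straight.

```bash
python3 -m inch '[[[45,0,0,25,0,0.2,0],[45,0,0,20,0,0,0],[45,0,0,15,0,0,0],[45,0,0,12,0,0,0],[45,0,0,10,0,0,0],[45,0,0,6,0,0,0],[45,0,0,5.5,0,0,0],[45,0,0,0,0,0,0]]]'
```

```text
time: 11.65
ee_pos: [0.4235, 0.1914, 0.0591]
tcp_rot: [-180.0, -0.1, -169.7]
wrist_force: [-5.7, 0.5, 1.2]
opening: 0.0511
grasp_force: 43.0
```

```bash
python3 -m inch '[[[45,2,0,0,0,0,0],[45,0,0,1,0,0,0],[45,0,0,0,0,0,0]]]'
```

```text
time: 12.02
ee_pos: [0.4224, 0.191, 0.0588]
tcp_rot: [-180.0, 0.0, -169.7]
wrist_force: [-4.9, -0.3, 5.6]
opening: 0.0514
grasp_force: 43.4
```

```bash
python3 -m inch '[[[45,2,0,0,0,0,0],[45,0,0,0,0,0,0],[60,0,0,0,0,0,0],[80,0,0,0,0,0,0],[100,0,0,0,0,0,0],[100,0,0,0,0,0,0]]]'; python3 -m inch '[[[100,0,0,-25,0,0,0],[100,0,0,-50,0,0,0],[100,0,0,-40,0,0,0],[100,0,0,0,0,0,0]]]'
python3 - <<'E'
from h import *
w=cam('wrist'); save(w,'w4.png')
for z,p in [(.095,(.4188,.1902,.095)),(.075,(.4188,.1902,.075))]: print(proj(w,p,True))
c=cam('side'); print(atz(c,finder.mark_of('side','bushing_black_mid')[0]['position'],.0575))
plan((.5533,-.2265,.19,146.1))
E
```

```text
time: 12.78
ee_pos: [0.4197, 0.1903, 0.0575]
tcp_rot: [-179.9, -0.1, -169.7]
wrist_force: [0.1, 0.8, 0.2]
opening: 0.0852
grasp_force: 0.0
time: 13.28
ee_pos: [0.4213, 0.1912, 0.1759]
tcp_rot: [-180.0, 0.2, -169.7]
wrist_force: [0.2, 0.8, -0.7]
opening: 0.0857
grasp_force: 0.0
[319.00266983 200.28668466]
[318.93954048 193.36489679]
[0.42600126 0.19905548 0.0575    ]
t 13.43 pos [0.4197 0.1905 0.1718] rot [-1.799e+02 -1.000e-01 -1.697e+02] F [-0.6 -0.5 -0.2] open 0.0854 gf 0.0
 shift [ -57.  -434.1  -17.6] len 438 turn [-0.1 -0.1 44.2]
```

View pics/w4.png

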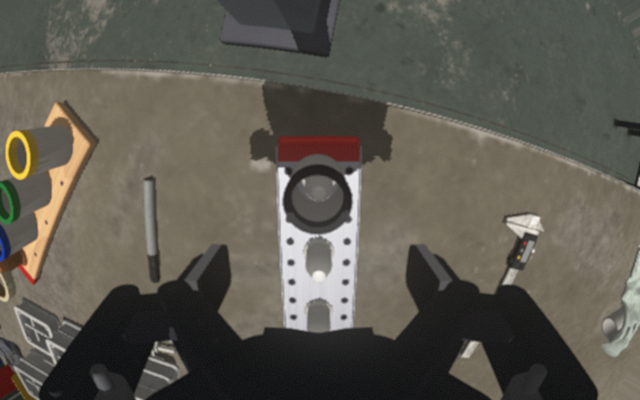

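Black is seated round post 1 (ring at (318,197), tip at (318,187)). Next is blue.

```bash
python3 -m inch '[[[100,-6.4,-48.2,0,0,0,0],[100,-6.4,-48.2,0,0,0,0],[100,-6.4,-48.2,0,0,0,0],[100,-6.4,-48.2,0,0,0,0],[100,-6.4,-48.2,0,0,0,0],[100,-6.4,-48.2,0,0,0,0],[100,-6.4,-48.2,0,0,0,0],[100,-6.2,-48.2,0,0,0,0]]]'; python3 -m inch '[[[100,-6,-48.2,0,0,0,0],[100,0,0,0,0,0,8.9],[100,0,0,0,0,0,8.9],[100,0,0,0,0,0,8.9],[100,0,0,0,0,0,8.8],[100,0,0,0,0,0,8.7],[100,0,0,20,0,0,0],[100,0,0,0,0,0,0]]]'
python3 -c "
from h import *
plan((.5533,-.2265,.058,146.1))"
```

```text
time: 14.42
ee_pos: [0.5387, -0.1812, 0.1716]
tcp_rot: [180.0, -0.2, -169.7]
wrist_force: [0.4, 0.6, 0.3]
opening: 0.0853
grasp_force: 0.0
time: 15.42
ee_pos: [0.5523, -0.2256, 0.1504]
tcp_rot: [-179.9, -0.3, 146.1]
wrist_force: [0.2, 1.1, -0.0]
opening: 0.0853
grasp_force: 0.0
t 15.43 pos [ 0.5523 -0.2256  0.1504] rot [-179.9   -0.3  146.1] F [ 0.2  1.1 -0. ] open 0.0853 gf 0.0
 shift [-1.8  0.  92.4] len 92 turn [-0.1 -0.3 -0. ]
```

```bash
python3 -m inch '[[[100,-1.5,0,40,0,0,0],[100,0,0,30,0,0,0],[100,0,0,22,0,0,0],[80,0,0,0,0,0,0],[50,0,0,0,0,0,0],[50,0,0,0,0,0,0],[50,0,0,0,0,0,0],[50,0,0,0,0,0,0]]]' 40
python3 -c "
from h import *
plan((.496,.2039,.16,-169.8))"
```

```text
time: 16.42
ee_pos: [0.5553, -0.2273, 0.0626]
tcp_rot: [-179.9, 0.1, 146.1]
wrist_force: [-0.5, -0.3, 5.4]
opening: 0.051
grasp_force: 42.6
t 16.43 pos [ 0.5553 -0.2273  0.0626] rot [-1.799e+02  1.000e-01  1.461e+02] F [-0.5 -0.3  5.4] open 0.051 gf 42.58315500221215
 shift [289.6 324.6 -98.4] len 446 turn [ -0.1   0.1 -44.1]
```

```bash
python3 -m inch '[[[45,0,0,-20,0,0,0],[45,0,0,-45,0,0,0],[45,0,0,-47,0,0,0],[45,32.2,36.1,0,0,0,0],[45,32.2,36.1,0,0,0,0],[45,32.2,36.1,0,0,0,0],[45,32.2,36.1,0,0,0,0],[45,32.2,36.1,0,0,0,0]]]'; python3 -m inch '[[[45,32.2,36.1,0,0,0,0],[45,32.2,36.1,0,0,0,0],[45,32.2,36.1,0,0,0,0],[45,32,35.8,0,0,0,0],[45,0,0,0,0,0,-8.9],[45,0,0,0,0,0,-8.9],[45,0,0,0,0,0,-8.9],[45,0,0,0,0,0,-8.9]]]'; python3 -m inch '[[[45,0,0,0,0,0,-8.5],[45,0,0,0,0,0,0]]]'
python3 - <<'E'
from h import *
w=cam('wrist'); save(w,'w5.png')
plan((.4956,.204,.14,-169.8),(.4956,.204,.0626,-169.8))
o=bot.get_obs()['ee_pos']
print('ring pred',proj(w,np.r_[o[:2],o[2]+.0325],True),'post tip',proj(w,(.4936,.2037,.075),True))
E
```

```text
time: 17.42
ee_pos: [0.5214, 0.0142, 0.1729]
tcp_rot: [-179.9, -0.0, 146.1]
wrist_force: [1.0, 0.4, -1.9]
opening: 0.0514
grasp_force: 42.5
time: 18.42
ee_pos: [0.4955, 0.2041, 0.1725]
tcp_rot: [-179.9, -0.1, -178.0]
wrist_force: [-0.3, -0.0, -2.2]
opening: 0.0512
grasp_force: 42.7
time: 18.68
ee_pos: [0.4955, 0.204, 0.1726]
tcp_rot: [-179.9, -0.1, -169.9]
wrist_force: [-1.2, 0.5, -2.6]
opening: 0.0511
grasp_force: 42.7
t 18.73 pos [0.4955 0.204  0.1726] rot [-1.799e+02 -1.000e-01 -1.700e+02] F [-0.9 -0.6 -3. ] open 0.0509 gf 42.67575990117621
 shift [-0.1  0.  32.6] len 33 turn [-0.1 -0.1 -0.2]
 shift [ 0.  -0.  77.4] len 77 turn [0. 0. 0.]
ring pred [320.74538472 283.88108408] post tip [319.73561749 195.77690253]
```

View pics/w5.png

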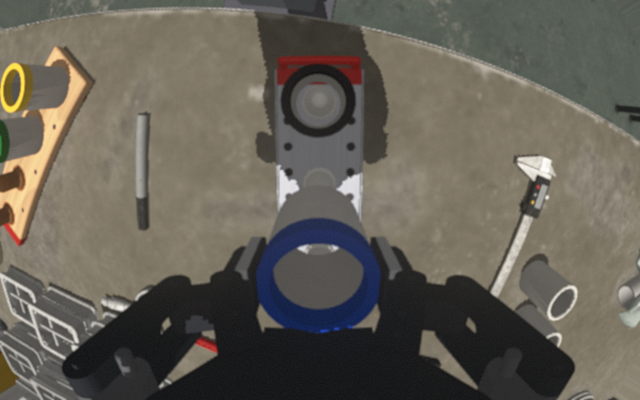

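Blue is held squarely (ring at (320,275)), with post 2 at about (320,185) just ahead. I'll lower it and release.

```bash
python3 -m inch '[[[45,0,0,25,0,0,0],[45,0,0,25,0,0,0],[45,0,0,15,0,0,0],[45,0,0,15,0,0,0],[45,0,0,12,0,0,0],[45,0,0,9,0,0,0],[45,0,0,7,0,0,0],[45,0,0,0,0,0,0]]]'; python3 -m inch '[[[45,0,0,1.5,0,0,0],[45,0,0,0,0,0,0],[45,0,0,0,0,0,0]]]'
```

```text
time: 19.73
ee_pos: [0.4954, 0.2038, 0.0645]
tcp_rot: [-179.9, -0.1, -169.8]
wrist_force: [0.4, 0.7, -2.0]
opening: 0.0515
grasp_force: 42.7
time: 20.1
ee_pos: [0.4957, 0.204, 0.0636]
tcp_rot: [-179.9, -0.0, -169.8]
wrist_force: [-0.6, 0.1, -1.2]
opening: 0.0513
grasp_force: 42.7
```

```bash
python3 -m inch '[[[45,0,0,1.2,0,0,0],[45,0,0,0,0,0,0],[60,0,0,0,0,0,0],[80,0,0,0,0,0,0],[100,0,0,0,0,0,0],[100,0,0,0,0,0,0]]]'; python3 -m inch '[[[100,0,0,-25,0,0,0],[100,0,0,-45,0,0,0],[100,0,0,-40,0,0,0],[100,0,0,0,0,0,0]]]'
python3 -c "
from h import *
plan((.4863,-.1831,.17,-169.8))"
```

```text
time: 20.85
ee_pos: [0.4955, 0.2039, 0.0619]
tcp_rot: [-179.9, -0.1, -169.8]
wrist_force: [-0.4, -0.0, 0.4]
opening: 0.0859
grasp_force: 0.0
time: 21.35
ee_pos: [0.497, 0.2046, 0.1755]
tcp_rot: [-180.0, 0.2, -169.8]
wrist_force: [1.0, 0.1, 0.7]
opening: 0.0855
grasp_force: 0.0
t 21.35 pos [0.497  0.2046 0.1755] rot [-180.     0.2 -169.8] F [1.  0.1 0.7] open 0.0855 gf 0.0
 shift [  79.  -379.7    5.2] len 388 turn [-0.   0.2 -0. ]
```

```bash
python3 -m inch '[[[100,9.7,-47.4,0,0,0,0],[100,9.7,-47.4,0,0,0,0],[100,9.7,-47.4,0,0,0,0],[100,9.7,-47.4,0,0,0,0],[100,9.7,-47.4,0,0,0,0],[100,9.7,-47.4,0,0,0,0],[100,9.7,-47.4,0,0,0,0],[100,9.7,-47.4,0,0,0,0]]]'; python3 -m inch '[[[100,0,0,0,0,0,8.9],[100,0,0,0,0,0,8.9],[100,0,0,0,0,0,8.9],[100,0,0,0,0,0,8.8],[100,0,0,0,0,0,8.6],[100,0,0,20,0,0,0],[100,0,0,0,0,0,0],[100,0,0,0,0,0,0]]]'
python3 - <<'E'
from h import *
w=cam('wrist'); save(w,'w6.png')
plan((.4863,-.1831,.058,146.1))
print(proj(w,(.4863,-.1831,.095),True))
for c,z in (('wrist',1),('top',0),('side',0)):
    k=cam(c)
    for n in('black','blue','green'):
        m=finder.mark_of(c,'bushing_%s_mid'%n)
        if m: print(c,n,round(m[0]['conf'],2),atz(k,m[0]['position'],.0575,bool(z))[:2].round(4))
E
```

```text
time: 22.35
ee_pos: [0.4857, -0.1844, 0.1716]
tcp_rot: [-180.0, -0.1, -169.8]
wrist_force: [0.7, -0.1, -0.0]
opening: 0.0857
grasp_force: 0.0
time: 23.35
ee_pos: [0.4862, -0.1829, 0.1527]
tcp_rot: [-179.9, -0.0, 146.1]
wrist_force: [0.6, 0.1, -0.5]
opening: 0.0854
grasp_force: 0.0
t 23.4 pos [ 0.4863 -0.1829  0.153 ] rot [-179.9    0.   146.1] F [ 0.2 -0.6  0.1] open 0.0855 gf 0.0
 shift [-0. -0. 95.] len 95 turn [-0.1  0.  -0. ]
[318.11637869 213.43460515]
wrist green 0.58 [ 0.4905 -0.1841]
top black 0.73 [0.4133 0.197 ]
top blue 0.57 [0.4924 0.2045]
top green 0.61 [ 0.4872 -0.1852]
side black 0.95 [0.4271 0.1923]
side blue 0.7 [0.4996 0.1998]
side green 0.97 [ 0.4957 -0.1643]
```

View pics/w6.png

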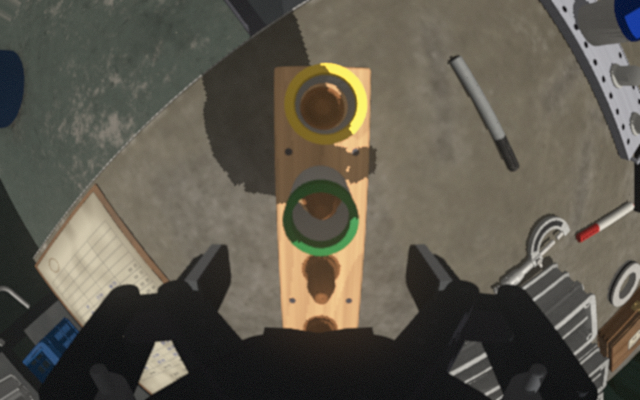

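The green ring is at (321,217), within about 2 mm of the prediction. I'll descend and grasp.

```bash
python3 -m inch '[[[100,-1.5,0,40,0,0,0],[100,0,0,33,0,0,0],[100,0,0,24,0,0,0],[80,0,0,0,0,0,0],[50,0,0,0,0,0,0],[50,0,0,0,0,0,0],[50,0,0,0,0,0,0],[50,0,0,0,0,0,0]]]' 40
python3 -c "
from h import *
plan((.5724,.2177,.175,-169.8))"
```

```text
time: 25.0
ee_pos: [0.4882, -0.1842, 0.057]
tcp_rot: [-179.9, 0.1, 146.1]
wrist_force: [0.1, 0.7, 6.8]
opening: 0.0515
grasp_force: 42.5
t 25.0 pos [ 0.4882 -0.1842  0.057 ] rot [-1.799e+02  1.000e-01  1.461e+02] F [0.1 0.7 6.8] open 0.0515 gf 42.51459803862598
 shift [ 154.1  380.3 -118.8] len 427 turn [ -0.1   0.1 -44.1]
```

```bash
python3 -m inch '[[[45,0,0,-20,0,0,0],[45,0,0,-45,0,0,0],[45,0,0,-54,0,0,0],[45,17.1,42.3,0,0,0,0],[45,17.1,42.3,0,0,0,0],[45,17.1,42.3,0,0,0,0],[45,17.1,42.3,0,0,0,0],[45,17.1,42.3,0,0,0,0]]]'; python3 -m inch '[[[45,17.1,42.3,0,0,0,0],[45,17.1,42.3,0,0,0,0],[45,17.1,42.3,0,0,0,0],[45,17.3,41.9,0,0,0,0],[45,0,0,0,0,0,-8.9],[45,0,0,0,0,0,-8.9],[45,0,0,0,0,0,-8.9],[45,0,0,0,0,0,-8.9]]]'; python3 -m inch '[[[45,0,0,0,0,0,-8.5],[45,0,0,0,0,0,0]]]'
python3 - <<'E'
from h import *
w=cam('wrist'); save(w,'w7.png')
plan((.5724,.2177,.057,-169.8))
for k in range(3): print('post tip',proj(w,(.4168+k*.0768,.1899+k*.0138,.075),True))
E
```

```text
time: 26.0
ee_pos: [0.5346, 0.041, 0.1742]
tcp_rot: [-179.9, -0.0, 146.1]
wrist_force: [1.6, -1.2, -2.4]
opening: 0.0515
grasp_force: 42.4
time: 27.0
ee_pos: [0.5717, 0.2178, 0.1737]
tcp_rot: [-179.9, -0.1, -178.0]
wrist_force: [0.7, -0.4, -2.8]
opening: 0.0512
grasp_force: 42.7
time: 27.25
ee_pos: [0.5718, 0.2178, 0.1738]
tcp_rot: [-179.9, -0.1, -169.9]
wrist_force: [1.3, -0.2, -1.7]
opening: 0.051
grasp_force: 42.7
t 27.3 pos [0.5718 0.2178 0.1738] rot [-1.799e+02 -1.000e-01 -1.700e+02] F [-0.2  0.2 -1.2] open 0.051 gf 42.72042861714613
 shift [ -0.7  -0.  116.8] len 117 turn [-0.1 -0.1 -0.2]
post tip [319.35516303   2.10660067]
post tip [319.55954165  97.50820514]
post tip [319.65053296 196.03105168]
```

View pics/w7.png

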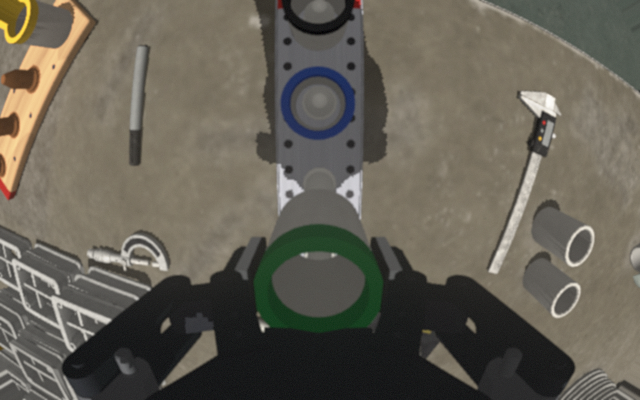

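Blue is down on post 2 (tip at (319,99), as predicted), and green is held squarely over post 3. I'll lower it.

```bash
python3 -m inch '[[[45,0,0,28,0,0,0],[45,0,0,28,0,0,0],[45,0,0,18,0,0,0],[45,0,0,15,0,0,0],[45,0,0,12,0,0,0],[45,0,0,8,0,0,0],[45,0,0,6,0,0,0],[45,0,0,0,0,0,0]]]'; python3 -m inch '[[[45,0,0,1.5,0,0,0],[45,0,0,0,0,0,0],[45,0,0,0,0,0,0]]]'
```

```text
time: 28.3
ee_pos: [0.5717, 0.2177, 0.0588]
tcp_rot: [-179.9, -0.1, -169.8]
wrist_force: [-0.4, 0.6, -1.8]
opening: 0.051
grasp_force: 42.7
time: 28.68
ee_pos: [0.5719, 0.2177, 0.0578]
tcp_rot: [-179.9, -0.0, -169.8]
wrist_force: [0.6, -0.1, -1.4]
opening: 0.051
grasp_force: 42.7
```

```bash
python3 -m inch '[[[45,0,0,1,0,0,0],[45,0,0,0,0,0,0],[60,0,0,0,0,0,0],[80,0,0,0,0,0,0],[100,0,0,0,0,0,0],[100,0,0,0,0,0,0]]]'; python3 -m inch '[[[100,0,0,-25,0,0,0],[100,0,0,-45,0,0,0],[100,0,0,-45,0,0,0],[100,0,0,0,0,0,0],[100,0,0,0,0,0,0],[100,0,0,0,0,0,0]]]'
python3 -c "
from h import *
plan((.4242,-.1368,.17,-169.8))"
```

```text
time: 29.42
ee_pos: [0.5718, 0.2176, 0.0564]
tcp_rot: [-179.9, -0.1, -169.8]
wrist_force: [0.1, 0.2, -0.7]
opening: 0.0854
grasp_force: 0.0
time: 30.18
ee_pos: [0.5714, 0.2176, 0.1699]
tcp_rot: [-179.9, -0.2, -169.8]
wrist_force: [-0.0, 0.0, -0.1]
opening: 0.0849
grasp_force: 0.0
t 30.18 pos [0.5714 0.2176 0.1699] rot [-179.9   -0.2 -169.8] F [-0.   0.  -0.1] open 0.0849 gf 0.0
 shift [ 207.5 -322.8    1.2] len 384 turn [-0.1 -0.2 -0. ]
```

```bash
python3 -m inch '[[[100,26,-40.4,0,0,0,0],[100,26,-40.4,0,0,0,0],[100,26,-40.4,0,0,0,0],[100,26,-40.4,0,0,0,0],[100,26,-40.4,0,0,0,0],[100,26,-40.4,0,0,0,0],[100,26,-40.4,0,0,0,0],[100,25.5,-40,0,0,0,0]]]'; python3 -m inch '[[[100,0,0,0,0,0,8.9],[100,0,0,0,0,0,8.9],[100,0,0,0,0,0,8.9],[100,0,0,0,0,0,8.8],[100,0,0,0,0,0,8.6],[100,0,0,20,0,0,0],[100,0,0,0,0,0,0],[100,0,0,0,0,0,0]]]'
python3 - <<'E'
from h import *
w=cam('wrist'); m=finder.outline_of('wrist','bushing_yellow_mid')
print(m and (m[0]['conf'],m[0]['extent']))
hs=cv2.cvtColor(w['pixels'],cv2.COLOR_RGB2HSV); k=cv2.inRange(hs,(22,150,110),(35,255,255)); k[:,:220]=0;k[:,420:]=0
(ce,r)=cv2.minEnclosingCircle(cv2.findNonZero(k)); print('ring',ce,r)
print(proj(w,(.4242,-.1368,.095),True))
plan((.4242,-.1368,.058,146.1))
E
```

```text
time: 31.18
ee_pos: [0.4235, -0.1377, 0.1712]
tcp_rot: [-180.0, -0.1, -169.8]
wrist_force: [0.5, -0.2, 0.0]
opening: 0.0855
grasp_force: 0.0
time: 32.17
ee_pos: [0.4245, -0.1365, 0.1522]
tcp_rot: [-179.9, -0.0, 146.1]
wrist_force: [0.1, -0.6, 0.6]
opening: 0.0853
grasp_force: 0.0
(0.94, [317.6, 208.1, 76.1, 91.1])
ring (318.8387145996094, 216.0483856201172) 37.550018310546875
[317.66952976 213.15734978]
t 32.27 pos [ 0.4248 -0.1366  0.1526] rot [-179.9    0.   146.1] F [-0.6 -0.6 -0.6] open 0.0854 gf 0.0
 shift [ 0.5 -0.4 94.6] len 95 turn [-0.1  0.  -0. ]
```

```bash
python3 -m inch '[[[100,-1,0,40,0,0,0],[100,0,0,33,0,0,0],[100,0,0,24,0,0,0],[80,0,0,0,0,0,0],[50,0,0,0,0,0,0],[50,0,0,0,0,0,0],[50,0,0,0,0,0,0],[50,0,0,0,0,0,0]]]' 40
python3 -c "
from h import *
plan((.649,.2315,.175,-169.8))"
```

```text
time: 33.28
ee_pos: [0.4262, -0.1375, 0.0566]
tcp_rot: [-179.9, 0.1, 146.1]
wrist_force: [-1.5, 0.6, 5.9]
opening: 0.0513
grasp_force: 42.2
t 33.27 pos [ 0.4262 -0.1375  0.0566] rot [-1.799e+02  1.000e-01  1.461e+02] F [-1.5  0.6  5.9] open 0.0513 gf 42.17769532997224
 shift [  20.8  430.4 -118.9] len 447 turn [ -0.1   0.1 -44.1]
```

```bash
python3 -m inch '[[[45,0,0,-20,0,0,0],[45,0,0,-45,0,0,0],[45,0,0,-54,0,0,0],[45,2.3,47.8,0,0,0,0],[45,2.3,47.8,0,0,0,0],[45,2.3,47.8,0,0,0,0],[45,2.3,47.8,0,0,0,0],[45,2.3,47.8,0,0,0,0]]]'; python3 -m inch '[[[45,2.3,47.8,0,0,0,0],[45,2.3,47.8,0,0,0,0],[45,2.3,47.8,0,0,0,0],[45,0,0,0,0,0,-8.9],[45,0,0,0,0,0,-8.9],[45,0,0,0,0,0,-8.9],[45,0,0,0,0,0,-8.9],[45,0,0,0,0,0,-8.5]]]'; python3 -m inch '[[[45,0,0,0,0,0,0],[45,0,0,0,0,0,0]]]'
python3 - <<'E'
from h import *
c=cam('side'); im=c['pixels'][130:400,120:440,::-1]
cv2.imwrite('pics/s2.png',cv2.resize(im,None,fx=2.2,fy=2.2,interpolation=cv2.INTER_CUBIC))
plan((.649,.2315,.057,-169.8))
E
```

```text
time: 34.28
ee_pos: [0.5501, 0.0692, 0.1741]
tcp_rot: [-179.9, 0.0, 146.1]
wrist_force: [0.1, -0.6, -1.7]
opening: 0.0511
grasp_force: 42.4
time: 35.28
ee_pos: [0.6237, 0.1905, 0.1735]
tcp_rot: [-179.9, -0.1, -169.5]
wrist_force: [0.5, -0.5, -2.8]
opening: 0.0511
grasp_force: 42.8
time: 35.52
ee_pos: [0.6237, 0.1905, 0.1735]
tcp_rot: [-179.9, -0.1, -170.0]
wrist_force: [0.7, -0.4, -1.8]
opening: 0.0509
grasp_force: 42.8
t 35.58 pos [0.6237 0.1905 0.1735] rot [-1.799e+02 -1.000e-01 -1.700e+02] F [-0.7  0.1 -1.8] open 0.0514 gf 42.75657872699412
 shift [-32.2  36.1 116.5] len 126 turn [-0.1 -0.1 -0.2]
```

View pics/s2.png

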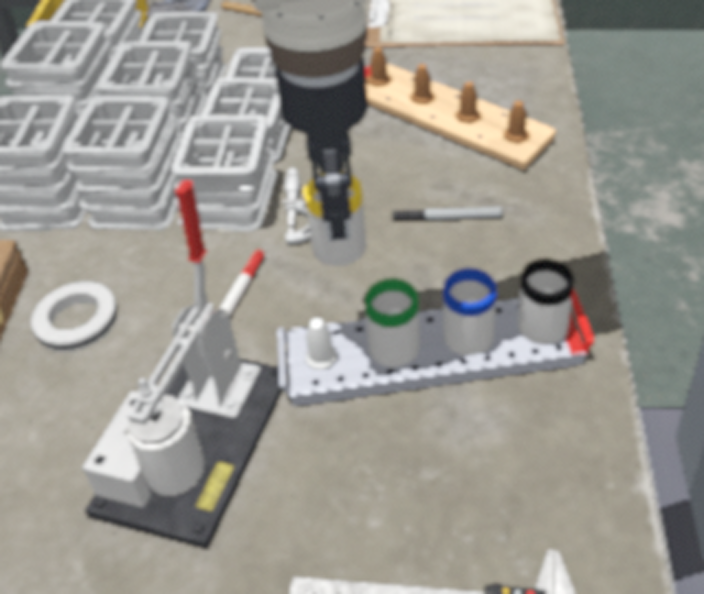

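Run:
```python
from h import *
t=cam('top');s=cam('side')
def tri(a,b):
    o1,d1=ray(t,a);o2,d2=ray(s,b);A=np.c_[d1,-d2];k=np.linalg.lstsq(A,o2-o1,rcond=None)[0];p,q=o1+d1*k[0],o2+d2*k[1];return ((p+q)/2).round(3),np.linalg.norm(p-q).round(3)
print('red tip',tri((285,112),(238,245)),'rod base',tri((238,98),(222,272)))
print('handle top',tri((182,68),(204,213)))
print('rod as flat on bench',atz(t,(285,112),.01)[:2],atz(t,(238,98),.01)[:2])
print('side pred', proj(s,atz(t,(285,112),.08)),proj(s,atz(t,(285,112),.01)))
```

```text
red tip (array([0.738, 0.073, 0.009]), np.float64(0.002)) rod base (array([0.757, 0.186, 0.038]), np.float64(0.009))
handle top (array([0.739, 0.239, 0.262]), np.float64(0.0))
rod as flat on bench [0.73646397 0.07280905] [0.77195181 0.19320071]
side pred [244.55013958 222.83769314] [239.01277787 244.85438625]
```

The side view shows black, blue and green fully down, with the toggle clamp beyond the rack's far end. Its upright handle (tip near x 0.74) is about 9 cm from the tool axis, so it clears. I'll move over post 4 and lower.

```bash
python3 -m inch '[[[45,-16,18,0,0,0,0],[45,-16,18,0,0,0,-0.2],[45,0,0,25,0,0,0],[45,0,0,0,0,0,0],[45,0,0,0,0,0,0]]]'
python3 -c "
from h import *
plan((.6487,.2315,.057,-169.8))"
```

```text
time: 36.3
ee_pos: [0.6488, 0.2313, 0.1493]
tcp_rot: [-179.9, -0.0, -169.7]
wrist_force: [0.3, -0.2, -1.2]
opening: 0.0515
grasp_force: 42.8
t 36.3 pos [0.6488 0.2313 0.1493] rot [-179.9   -0.  -169.7] F [ 0.3 -0.2 -1.2] open 0.0515 gf 42.76780826445702
 shift [ 0.   0.3 92.3] len 92 turn [-0.1 -0.   0.1]
```

```bash
python3 -m inch '[[[45,0,0,25,0,0,0],[45,0,0,20,0,0,0],[45,0,0,15,0,0,0],[45,0,0,13,0,0,0],[45,0,0,10,0,0,0],[45,0,0,8,0,0,0],[45,0,0,0,0,0,0],[45,0,0,0,0,0,0]]]'
```

```text
time: 37.3
ee_pos: [0.6488, 0.2315, 0.0577]
tcp_rot: [-179.9, -0.0, -169.6]
wrist_force: [-0.1, 0.5, -1.7]
opening: 0.0513
grasp_force: 42.8
```

```bash
python3 -m inch '[[[45,0,0,1,0,0,0],[45,0,0,0,0,0,0],[60,0,0,0,0,0,0],[80,0,0,0,0,0,0],[100,0,0,0,0,0,0],[100,0,0,0,0,0,0]]]'; python3 -m inch '[[[100,0,0,-25,0,0,0],[100,0,0,-45,0,0,0],[100,0,0,-45,0,0,0],[100,15,-40,0,0,0,0],[100,15,-40,0,0,0,0],[100,15,-40,0,0,0,0],[100,0,-50,0,0,0,0],[100,0,0,0,0,0,0]]]'; python3 -m inch '[[[100,0,-50,0,0,0,0],[100,0,-50,0,0,0,0],[100,0,0,0,0,0,0],[100,0,0,0,0,0,0],[100,0,0,0,0,0,0]]]'
python3 - <<'E'
from h import *
c=cam('side'); t=cam('top')
a=c['pixels'][200:330,200:420,::-1]; b=t['pixels'][120:265,180:290,::-1]
A=cv2.resize(a,(440,260),interpolation=cv2.INTER_CUBIC);B=cv2.resize(b,(330,435),interpolation=cv2.INTER_CUBIC)
o=np.zeros((435,770,3),np.uint8);o[:260,:440]=A;o[:,440:]=B;cv2.imwrite('pics/fin.png',o); plan()
E
```

```text
time: 38.05
ee_pos: [0.6487, 0.2314, 0.0564]
tcp_rot: [-179.9, -0.1, -169.6]
wrist_force: [-0.4, 0.4, -0.1]
opening: 0.0853
grasp_force: 0.0
time: 39.05
ee_pos: [0.6354, 0.0532, 0.1719]
tcp_rot: [-179.9, -0.0, -169.8]
wrist_force: [-0.1, 1.1, 0.1]
opening: 0.0854
grasp_force: 0.0
time: 39.67
ee_pos: [0.6531, -0.0407, 0.1719]
tcp_rot: [-179.9, -0.1, -169.5]
wrist_force: [-0.0, 0.2, -0.6]
opening: 0.0854
grasp_force: 0.0
t 39.77 pos [ 0.6531 -0.0409  0.172 ] rot [-1.799e+02 -1.000e-01 -1.695e+02] F [0.5 0.1 0.2] open 0.0855 gf 0.0
```

View pics/fin.png

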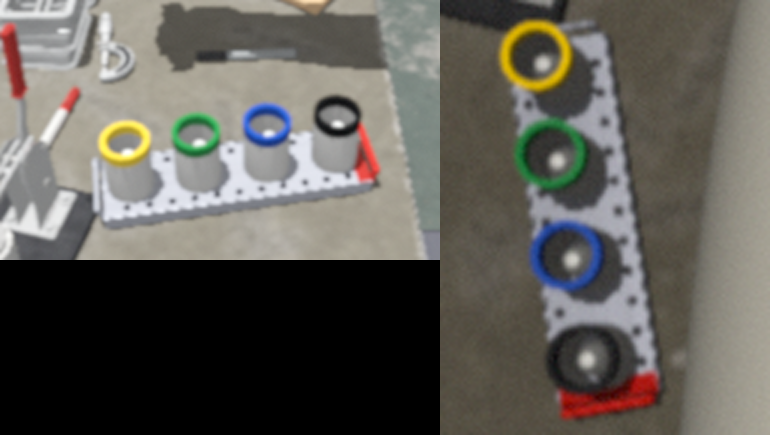

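From the red end, black, blue, green and yellow all stand upright and fully down over posts 1–4, with each post's tip visible inside its ring. I'm handing the job in.

```bash
python3 -c "
from workcell import bot
print(bot.job_done())"
```

```text
the job is handed in; nothing more can be done
None
```

All four bushings are on the washing rack in order from its red end (black, blue, green, yellow), down on the deck and released; the job was handed in at about 40 s, and no verdict was returned.

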